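# Clamp the cue lamp housing in the ratchet vise

### The arm

A 6-joint arm with a two-finger parallel gripper is mounted at the origin on the work surface. World frame = base frame: x ahead of the robot, y to its left, z up, the work surface at z = 0. Lengths are in m, angles in rad, forces in N, time in s.
With the tool pointing down it reaches from about 0.35 to 0.975 m from the base axis. Payload 4.9 kg.
Tool frame: the origin (TCP) lies on the centre line of the jaws, within the pads' length; the fingertips stand 25 mm ahead of it and the grasp point (between the pads) lies 6 mm ahead of it; z points along the fingers, y is the line along which they close (so a half turn about z gives the same grasp; the last joint's range is limited). The gripper opens to 85 mm and grips with 20 to 120 N. Pads are 22 mm wide; open, the fingers measure 114 mm over their backs; the gripper's body (76 mm by 85 mm) begins 54 mm behind the grasp point. The pads swing forward as they close: fully open they stand 13 mm farther back than shut.
Start: joints at [1.003, 0.053, 1.613, -0, 1.476, -0.119], TCP at [0.271, 0.563, 0.256] pointing down, gripper open.
Joint ranges: [-3.01, 3.01], [-1.01, 2.22], [0.06, 2.58], [-1.02, 4.17], [0.09, 2.62], [-3.14, 3.14]. Speed limits (rad/s): [2.57, 2.57, 3.14, 3.14, 3.14, 3.14].

### API

Orientations are given as a unit quaternion [w, x, y, z].
In Python, from plant import state, grab_frame, get_calibration, job gives the robot as it stands. The module is installed in compiled form; this text tells all that it offers.
- The arm moves only by the tool move_arm, never from a script. Its argument "targets" is a list that holds one entry, the list of rows, each a list of 5 numbers: the opening in per cent of the stroke, from 0 (shut) to 100 (fully open), then the shift along the tool's x, y, z as a fraction of full scale, then the turn about the tool's z as a fraction of full scale. A call has 1 to 5 rows; each row shifts and turns the commanded pose from where the row before left it, along the tool's axes as they then stand; what a row does not reach is not made up. Full scale, the value 1, is 0.6 m for a shift and 6 degrees for a turn. A row lasts 1/12 s, in which the tool goes at most 41.7 mm and 7.16 degrees, less where a joint would pass 70% of its speed; a pose out of reach is approached as far as the arm can. A call with a number of a shift or a turn outside -1 to 1 is refused whole. A call with a gripper value outside its range is refused whole. The fingers move at their own pace and stop on an object; the grip force is fixed at half the most. Time passes only in rows, so rows that do not move let the fingers close. It gives the time, the measured TCP pose, the force, the opening and the grip force at its end, in the units of the state.
- state(): the state, without advancing time (a new reading comes with each control period).
- grab_frame(name): name is "scene" or "top" or "wrist"; returns the picture (420x560x3 uint8, red, green, blue); there is no depth.
- get_calibration(name): a dict with "vertical_fov" (degrees; the focal length in pixels is half the picture's height over the tangent of half this angle, whatever the lens; pixels are square), "cx", "cy" (the principal point, pixels), "dist_coeffs" ([k1, k2, p1, p2, k3] as OpenCV has them; the pictures are not rectified), "R" (3x3) and "t" (3): a world point X has camera coordinates R X + t. Camera axes: x right, y down, z forward; pixel columns grow to the right and rows downward; lengths in m; the calibration is good to about 2 mm. A picture is of the moment at which its call begins: read the wrist's pose just before it. get_calibration takes no time and is no camera call; for the wrist camera it gives the pose at the moment of the call.
- job.job_done(): hands the job in; it is judged then, once.
The state is a dict: "time": time; "joint_pos": joint angles; "joint_vel": joint speeds; "joint_efforts": joint torques, N m; "tool_pos": TCP position; "tool_rot": TCP orientation; "contact_force": force on the tool from outside, world axes, zero at the start; "ft_torque": the same for the moment, N m; "gripper_width": opening from 0.0 (shut) to 1.0 (fully open); "grasp_force": force on a finger pad.
Only numpy, scipy, OpenCV 4.12 (cv2) and the standard library are available. Lean on these libraries where they do the work, as an engineer would, in place of code of your own. Each camera call takes 0.05 s, during which the arm holds its last target. There are 200 camera calls.

### The job

Stand the green cue lamp housing upright in the middle of the vise bed, between the jaws, with its amber lens facing the side where the red lever knob is, and let go. Then swing the ratchet lever back and forth by its red knob, and by nothing else, until the jaws hold the housing firmly: stop as soon as the knob pushes back with about 11 N, because beyond 13 N the housing is crushed. Finally swing the lever back to its parked end, let go, and leave everything else on the bench as it is.

Things in the scene. Friction and masses are not known exactly. Their poses are not given: they have to be found in the camera images.
- housing: green box-shaped cue lamp housing, 46 x 46 mm in plan, 100 mm tall, 0.4 kg, loose, standing upright on the bench. Origin: centre of its underside, z up. A round amber lens (4 mm proud) is on its -x face, 30 mm up; the upper 45 mm is plain on all sides: the place to grip (across its y faces, for instance)
- lens (a point): centre of the housing's lens face (the -x face, 30 mm up)
- vise: blue cast-iron ratchet vise bolted to the bench, base 120 mm (its x) by 285 mm (its y); its -x side, where the lever knob is, faces the robot. Origin at bench level, on its middle line; z up. Bed 70 mm wide, its flat top 40 mm above the bench. The moving jaw closes towards the vise's +y; both jaws reach 85 mm above the bench
- seat (a point): point on the top of the vise bed (40 mm above the bench), at vise x = 0, y = +23 mm: a good spot for the centre of the housing's underside (clear of pad and packing for every packing). Axes are the vise's
- jaw: moving jaw with a spring-backed black rubber pad, 66 mm wide. Origin at its underside, 28 mm behind (-y of) the pad's face; the face starts at vise y = -5 mm. It moves 1.9 mm towards the vise's +y per wheel notch and cannot go back. The pad gives about 1 mm per 20 N, so each notch past first touch adds up to about 40 N on the housing
- wheel: steel ratchet wheel, 94 mm across, 36 teeth, lying flat under the lever around the spindle (vise y = -100 mm). Clockwise from above closes the jaw; a spring pawl stops it turning back, but when the push on the lever is let off it falls back up to one notch on to that pawl. Origin on the spindle, 56 mm above the bench
- lever (a joint): lever angle, rad: 0 = parked at its rigid stop, 0.9 = rigid stop at the other end. It grows clockwise seen from above: this is the driving stroke, one wheel notch per 0.175 rad. Swinging back to 0 clicks freely over the teeth. At angle q the knob lies 100 mm from the spindle in the direction (-cos(0.45 - q), -sin(0.45 - q)) of the vise's x, y. It stays where left; start angle varies
- knob (a point): on the axis of the lever's red upright knob, 132 mm above the bench: the place to hold or push. A smooth round post, 22 mm across, from 89 to 147 mm above the bench. Push at the knob: 0 to 5 N, rising and falling tooth by tooth, while the jaw is free and on the way back; once the housing is nipped it climbs about 4 N per notch. Firm: 10 to 12.5 N; above 13 N the housing is crushed
- spindle (a point): point on the lever's vertical turning axis, 80 mm above the bench; axes are the vise's
- mug: red enamel mug, 76 mm across, 85 mm tall, bystander
- socket: white ceramic lamp socket, 48 mm across, 50 mm tall, bystander
- hinge: brass door hinge lying open, 75 x 80 mm, 4 mm thick (knuckle 8 mm), bystander
- driver: screwdriver lying on the bench, bystander
- tape: roll of black tape lying flat, 96 mm across, 24 mm high, bystander
- back_jaw (a point): middle of the back jaw's iron face, at vise y = +78 mm, 62 mm above the bench; axes are the vise's. A plywood packing plate stands before it, 3 to 27 mm thick from job to job and not measured, so its face is at vise y = +51 to +75 mm. The housing thus has 10 to 34 mm of slack for the lever to take up (5 to 18 notches)
There are look-alikes about, which are no part of the job. Of the things that look like the housing, the smallest one is meant.

How it is judged:
By the outcome, as a careful person would: the job done as asked, in the order asked, and still so for the second after the job is handed in, with the robot touching nothing.
It also fails if it takes over 72 s, if anything falls off the work surface, if the arm or the gripper's body presses on something with over 40 N, if the wrist force passes 120 N, or if a joint passes its speed limit or range.

## Working session

There is one attempt and no reset: what is moved stays moved. The work goes in short steps, Python scripts to look and compute and a tool call to move; the robot and the scene stay as the last step left them, time stands still between calls to the robot, and variables do not carry over. Pictures are saved under pics/ and viewed, at most 10 in all, crops included, and the job is handed in when it is done.

Besides the shell and the picture viewer there is one more tool, called after ">>>" as name([rows], argument=value, ...), one row to a line, values as JSON. move_arm: Moves the arm, as the interface text tells. Shift numbers are shares of 0.6 m and turn numbers shares of 6 degrees, none past 1 either way. Its arguments: {"type":"object","properties":{"targets":{"type":"array"}},"required":["targets"]}

```bash
mkdir -p pics; ls
python3 - <<'E'
from plant import state, grab_frame, get_calibration
import cv2,numpy as np,pickle
s=state(); print(s)
for n in("scene","top"):
    f=grab_frame(n); cv2.imwrite(f"pics/{n}0.png",f[:,:,::-1]); c=get_calibration(n); print(n,c)
E
```

```text
pics
{'time': 0.0, 'joint_pos': array([ 1.00299576e+00,  5.33535084e-02,  1.61430690e+00, -8.50805954e-06,
        1.47596610e+00, -1.18963015e-01]), 'joint_vel': array([ 0.00014236, -0.00063916, -0.00071128, -0.00039975,  0.00171066,
        0.00032587]), 'joint_efforts': array([ 8.36488944e-04, -3.93668997e+01, -3.70182323e+01, -1.57402803e-05,
        6.86988686e-03,  2.64104352e-05]), 'tool_pos': array([0.27087168, 0.56262126, 0.25505732]), 'tool_rot': array([-3.38385563e-04,  2.22539240e-01,  9.74923203e-01, -9.58987683e-04]), 'contact_force': array([0.66688295, 0.33068148, 0.32756397]), 'ft_torque': array([ 0.02934104, -0.04428448,  0.00825087]), 'grasp_force': 0.0, 'gripper_width': 1.0042560880898352}
scene {'vertical_fov': 43.037046548269316, 'cx': 280.552400067643, 'cy': 208.2083693434853, 'dist_coeffs': array([-0.2118825,  0.       ,  0.       ,  0.       ,  0.       ]), 'R': array([[-0.08374478,  0.99632673, -0.01788484],
       [ 0.67298309,  0.04331196, -0.73838867],
       [-0.73490174, -0.07387239, -0.67413819]]), 't': array([ 0.0772935 , -0.32865074,  2.06151367])}
top {'vertical_fov': 42.39620479737412, 'cx': 279.24845737372436, 'cy': 207.1455936385925, 'dist_coeffs': array([0.03038294, 0.        , 0.        , 0.        , 0.        ]), 'R': array([[ 0.02442659, -0.99962743, -0.0121792 ],
       [-0.99189837, -0.02271492, -0.12498665],
       [ 0.12466343,  0.01513352, -0.99208367]]), 't': array([-0.00765792,  0.63305966,  1.32230558])}
```

View pics/scene0.png

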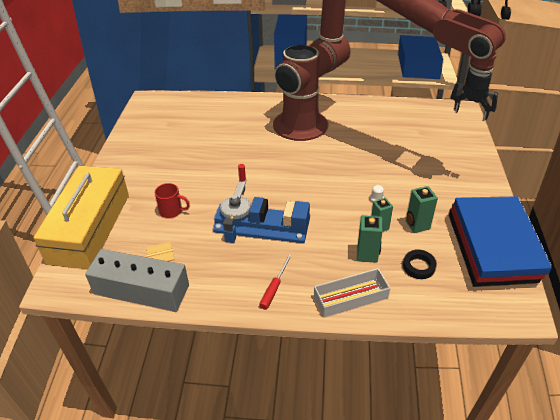

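View pics/top0.png

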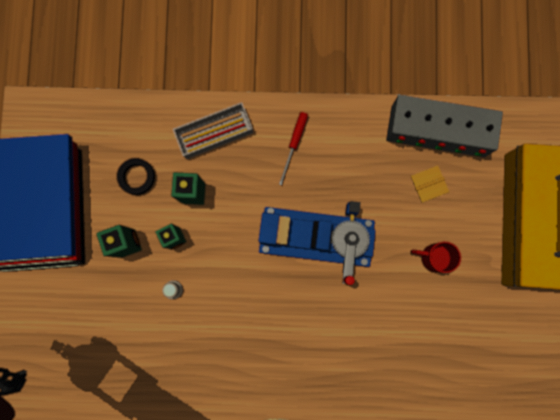

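Green box-like candidates: scene (421,210), (369,239), (382,213); top (117,241), (187,187), (171,236). The last of each is the smallest, so I'll check it in a crop.

```bash
cat > h.py <<'E'
import numpy as np,cv2
from plant import state,grab_frame,get_calibration
def K(c):
    f=210/np.tan(np.radians(c['vertical_fov'])/2)
    return np.array([[f,0,c['cx']],[0,f,c['cy']],[0,0,1]])
def cast(c,px,z):
    p=cv2.undistortPoints(np.array(px,float).reshape(-1,1,2),K(c),c['dist_coeffs']).reshape(-1,2)
    d=np.c_[p,np.ones(len(p))]@c['R']; o=-c['R'].T@c['t']
    return o+d*((z-o[2])/d[:,2])[:,None]
def proj(c,X):
    return cv2.projectPoints(np.array(X,float).reshape(-1,1,3),cv2.Rodrigues(c['R'])[0],c['t'],K(c),c['dist_coeffs'])[0].reshape(-1,2)
E
python3 - <<'E'
from h import *
t=cv2.imread('pics/top0.png'); s=cv2.imread('pics/scene0.png')
a=cv2.resize(t[155:275,90:220],None,fx=3,fy=3,interpolation=cv2.INTER_CUBIC)
b=cv2.resize(s[165:285,340:470],None,fx=3,fy=3,interpolation=cv2.INTER_CUBIC)
c=cv2.resize(t[190:300,250:385],(390,318),interpolation=cv2.INTER_CUBIC)
cv2.imwrite('pics/crop1.png',cv2.resize(np.vstack([np.hstack([np.clip(a*1.5,0,255).astype('uint8'),b]),]),None,fx=1,fy=1))
cv2.imwrite('pics/crop2.png',cv2.resize(np.clip(t[190:300,250:385]*1.5,0,255).astype('uint8'),None,fx=5.4,fy=5.4,interpolation=cv2.INTER_CUBIC))
E
```

```text
(no output)
```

View pics/crop1.png

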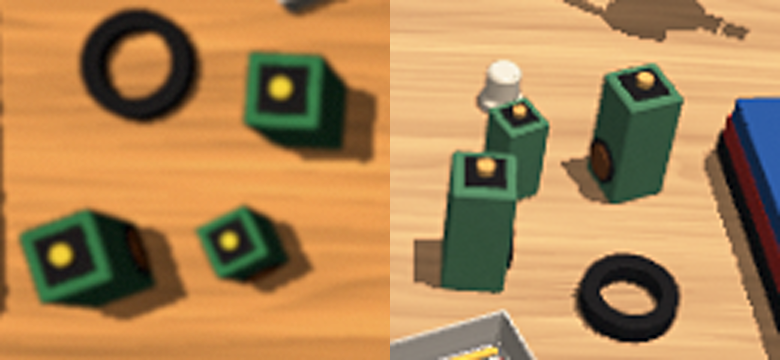

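View pics/crop2.png

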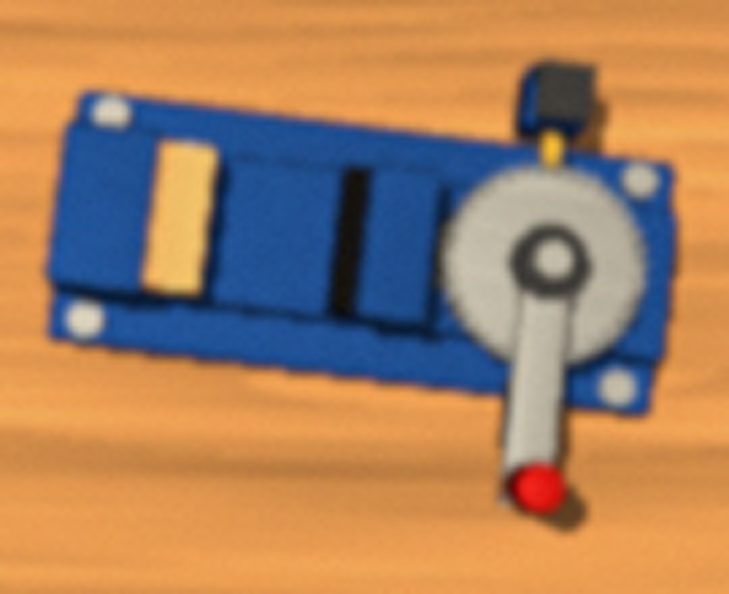

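The smallest green box is at top (170,236), with its lens on the lower-right face (towards the robot and right). In the vise crop the pad front runs (345,168)-(330,312), the packing (218,145)-(143,292), the spindle is at (553,258) and the knob at (540,488).

Run:
```python
from h import *
np.set_printoptions(precision=4,suppress=True)
t=cv2.imread('pics/top0.png'); c=get_calibration('top')
up=lambda p:(np.array(p,float)+.5)/5.4-.5+[250,190]
g=lambda p,z:cast(c,up(p),z)[:,:2]
pf=g([(345,168),(330,312)],.085); pb=g([(160,140),(143,292)],.085); pr=g([(218,145),(202,297)],.085)
jr=g([(443,180),(425,325)],.085)
for n,e in(('padfront',pf),('plyback',pb),('plyfront',pr),('jawback',jr)): print(n,e.mean(0),np.linalg.norm(e[0]-e[1]))
print('gap',np.linalg.norm(pf.mean(0)-pb.mean(0)), 'ply',np.linalg.norm(pr.mean(0)-pb.mean(0)))
d=pb.mean(0)-pf.mean(0); yaw=np.arctan2(-d[0],d[1]); print('yaw',np.degrees(yaw))
# base edges yaw
for a,b in(((80,93),(670,163)),((50,338),(645,413))):
    e=g([a,b],.01); d=e[0]-e[1]; print('edge',e,np.degrees(np.arctan2(-d[0],d[1])),np.linalg.norm(d))
print('spindle',g([(553,258)],.08)); 
# knob
hsv=cv2.cvtColor(t,cv2.COLOR_BGR2HSV)
m=((hsv[...,0]<8)|(hsv[...,0]>172))&(hsv[...,1]>180)&(hsv[...,2]>90)
m[:, :320]=0;m[:,390:]=0;m[:250]=0;m[320:]=0
mm=cv2.moments(m.astype('uint8')); k=(mm['m10']/mm['m00'],mm['m01']/mm['m00']);print('knob px',k,mm['m00'],cast(c,k,.147))
G=((hsv[...,0]>60)&(hsv[...,0]<95)&(hsv[...,1]>100)&(hsv[...,2]>75)).astype('uint8')
cs=cv2.findContours(G,cv2.RETR_EXTERNAL,cv2.CHAIN_APPROX_NONE)[0]
for q in cs:
    if cv2.contourArea(q)<150: continue
    W=cast(c,q.reshape(-1,2),.1)[:,:2].astype(np.float32); r=cv2.minAreaRect(W*1000); print(r,cv2.contourArea(q), cv2.minAreaRect(q)[0])
# amber lens px near small
A=((hsv[...,0]<20)&(hsv[...,1]>120)&(hsv[...,2]<90)); ys,xs=np.nonzero(A[225:262,150:200]); print(len(xs),xs.mean()+150 if len(xs) else 0,ys.mean()+225 if len(xs) else 0)
```

```text
padfront [ 0.5639 -0.0742] 0.06485391106469131
plyback [0.5727 0.0092] 0.0686574384937016
plyfront [ 0.5711 -0.0171] 0.06858086780646358
jawback [ 0.5593 -0.1174] 0.06538808782272197
gap 0.08385114727818725 ply 0.0262869373720414
yaw -6.031787031237514
edge [[ 0.6368  0.046 ]
 [ 0.6098 -0.2342]] -5.500760296263706 0.2814836611813604
edge [[ 0.5201  0.0568]
 [ 0.4919 -0.2228]] -5.764752445490288 0.2810789021534924
spindle [[ 0.5584 -0.171 ]]
knob px (349.7352941176471, 280.0147058823529) 68.0 [[ 0.4565 -0.1584  0.147 ]]
((537.4951171875, 405.25555419921875), (54.40153121948242, 53.63850784301758), 21.681421279907227) 475.0 (111.30000305175781, 239.90000915527344)
((675.0506591796875, 237.823974609375), (54.68489456176758, 54.832088470458984), 88.08148956298828) 460.5 (183.90771484375, 184.6615447998047)
207 181.92753623188406 242.2415458937198
```

Run:
```python
from h import *
np.set_printoptions(precision=4,suppress=True)
t=cv2.imread('pics/top0.png'); c=get_calibration('top')
hsv=cv2.cvtColor(t,cv2.COLOR_BGR2HSV)
R=np.zeros(t.shape[:2],'uint8'); R[218:258,150:192]=1
for v in(50,60,70):
    G=((hsv[...,0]>55)&(hsv[...,0]<100)&(hsv[...,1]>90)&(hsv[...,2]>v)).astype('uint8')*R
    q=np.vstack(cv2.findContours(G,cv2.RETR_EXTERNAL,cv2.CHAIN_APPROX_NONE)[0])
    W=cast(c,q.reshape(-1,2),.1)[:,:2].astype(np.float32); r=cv2.minAreaRect(W*1000); print(v,r,cv2.boxPoints(r),G.sum())
A=((hsv[...,0]>18)&(hsv[...,0]<35)&(hsv[...,1]>120)&(hsv[...,2]>120)); ys,xs=np.nonzero(A[228:246,160:180]); print('button',xs.mean()+160,ys.mean()+228,cast(c,(xs.mean()+160,ys.mean()+228),.105))
print(cast(c,(90+265/3,155+270/3),.03))
print(t[240:250:2,168:186:2].tolist())
```

```text
50 ((551.4212036132812, 272.3337707519531), (41.146697998046875, 42.32015609741211), 28.279949188232422) [[523.2782 281.221 ]
 [543.3286 243.9521]
 [579.5642 263.4465]
 [559.5138 300.7155]] 161
60 ((551.8558349609375, 272.7219543457031), (40.06486892700195, 42.01152420043945), 28.17784881591797) [[524.2784 281.7787]
 [544.1166 244.7462]
 [579.4333 263.6652]
 [559.595  300.6978]] 129
70 ((552.1068725585938, 273.39453125), (38.985618591308594, 41.06388854980469), 28.180862426757812) [[525.2284 282.287 ]
 [544.6211 246.0908]
 [578.9854 264.502 ]
 [559.5927 300.6982]] 96
button 165.875 234.6875 [[0.5526 0.2746 0.105 ]]
[[0.5326 0.2588 0.03  ]]
[[[20, 25, 20], [28, 45, 23], [42, 71, 34], [46, 78, 35], [39, 68, 31], [27, 45, 20], [13, 22, 10], [9, 19, 5], [12, 20, 12]], [[39, 68, 30], [46, 80, 37], [41, 70, 32], [26, 46, 20], [17, 26, 11], [13, 21, 8], [9, 16, 5], [7, 13, 7], [11, 21, 20]], [[38, 66, 30], [25, 45, 19], [14, 27, 10], [10, 18, 5], [12, 16, 11], [5, 12, 15], [2, 9, 20], [11, 22, 35], [20, 37, 54]], [[15, 25, 10], [12, 18, 5], [10, 16, 9], [6, 14, 16], [6, 15, 30], [6, 19, 38], [14, 30, 49], [22, 41, 64], [23, 44, 67]], [[23, 45, 60], [16, 29, 36], [9, 22, 36], [7, 21, 40], [16, 31, 51], [22, 41, 62], [22, 43, 66], [25, 45, 68], [25, 45, 68]]]
```

```bash
cat >> h.py <<'E'
from scipy.spatial.transform import Rotation as Ro
def rot(s): q=s['tool_rot']; return Ro.from_quat([q[1],q[2],q[3],q[0]]).as_matrix()
def yaw(R): return np.degrees(np.arctan2(R[1,1],R[0,1]))   # heading of tool y
def plan(segs,start=None):
    """segs: (xyz, heading of tool y deg, opening, rows). prints rows"""
    s=state(); p=np.array(s['tool_pos']); y=yaw(rot(s))
    if start: p,y=np.array(start[0]),start[1]
    for X,h,o,n in segs:
        print('seg',X,h)
        p0=p.copy();y0=y;X=np.array(X)
        for i in range(n):
            R=Ro.from_euler('z',y-90,degrees=True).as_matrix()@np.diag([-1,1,-1])
            R[:,0]=np.cross(R[:,1],[0,0,-1]); 
            d=R.T@(p0+(X-p0)*(i+1)/n-p)/.6; r=-(y0+(h-y0)*(i+1)/n-y)/6
            d=np.round(d,4); r=round(r,3); print([o,*d.tolist(),r],end=', ')
            if np.linalg.norm(d)>.0695 or abs(r)>1: print('TOO FAST')
            p=p+R@d*.6; y=y-r*6
            if i%5==4: print()
        print('end',p,y)
E
python3 - <<'E'
from h import *
s=state();R=rot(s);print(R,yaw(R))
plan([((.552,.2735,.23),118.2,100,11)])
E
```

```text
[[-9.00969889e-01  4.33880477e-01 -9.95207721e-04]
 [ 4.33881568e-01  9.00968522e-01 -1.58361161e-03]
 [ 2.09552670e-04 -1.85858866e-03 -9.99998251e-01]] 64.28587407926001
seg (0.552, 0.2735, 0.23) 118.2
[100, -0.0574, -0.021, 0.0038, np.float64(-0.817)], [100, -0.0554, -0.0258, 0.0038, np.float64(-0.817)], [100, -0.0529, -0.0305, 0.0038, np.float64(-0.817)], [100, -0.0502, -0.0348, 0.0039, np.float64(-0.817)], [100, -0.047, -0.0391, 0.0038, np.float64(-0.816)], 
[100, -0.0435, -0.0429, 0.0038, np.float64(-0.817)], [100, -0.0397, -0.0465, 0.0038, np.float64(-0.817)], [100, -0.0356, -0.0496, 0.0038, np.float64(-0.817)], [100, -0.0312, -0.0526, 0.0038, np.float64(-0.817)], [100, -0.0266, -0.055, 0.0038, np.float64(-0.817)], 
[100, -0.0217, -0.0571, 0.0039, np.float64(-0.817)], end [0.55197942 0.27347862 0.22997268] 118.20187407926002
```

>>> move_arm([
  [[100,-0.0574,-0.021,0.0038,-0.817],[100,-0.0554,-0.0258,0.0038,-0.817],[100,-0.0529,-0.0305,0.0038,-0.817],[100,-0.0502,-0.0348,0.0039,-0.817],[100,-0.047,-0.0391,0.0038,-0.816]],
])

```text
time: 0.52
tool_pos: [0.3995, 0.4302, 0.2441]
tool_rot: [-0.0, 0.008, 1.0, -0.0]
contact_force: [1.1, -0.4, 0.0]
gripper_width: 0.999
grasp_force: 0.0
```

>>> move_arm([
  [[100,-0.0435,-0.0429,0.0038,-0.817],[100,-0.0397,-0.0465,0.0038,-0.817],[100,-0.0356,-0.0496,0.0038,-0.817],[100,-0.0312,-0.0526,0.0038,-0.817],[100,-0.0266,-0.055,0.0038,-0.817]],
])

```text
time: 0.93
tool_pos: [0.5275, 0.2986, 0.2328]
tool_rot: [-0.0, -0.204, 0.979, -0.0]
contact_force: [0.1, 0.6, 0.3]
gripper_width: 1.003
grasp_force: 0.0
```

>>> move_arm([
  [[100,-0.0217,-0.0571,0.0039,-0.817],[100,0,0,0,0],[100,0,0,0,0]],
])

```text
time: 1.18
tool_pos: [0.5529, 0.2723, 0.2301]
tool_rot: [-0.001, -0.242, 0.97, 0.0]
contact_force: [0.1, 0.6, -0.0]
gripper_width: 0.998
grasp_force: 0.0
```

Run:
```python
from h import *
s=state();c=get_calibration('wrist');f=grab_frame('wrist')[:,:,::-1].copy()
import pickle;pickle.dump(c,open('w1.pkl','wb'));cv2.imwrite('pics/w1.png',f)
print(s['time'],s['tool_pos'],yaw(rot(s)),s['contact_force'])
hsv=cv2.cvtColor(f,cv2.COLOR_BGR2HSV)
print(proj(c,[(.552,.2735,.1)]))
A=((hsv[...,0]>15)&(hsv[...,0]<35)&(hsv[...,1]>120)&(hsv[...,2]>120)).astype('uint8')
G=((hsv[...,0]>55)&(hsv[...,0]<100)&(hsv[...,1]>90)&(hsv[...,2]>60)).astype('uint8')
for q in cv2.findContours(G,cv2.RETR_EXTERNAL,cv2.CHAIN_APPROX_NONE)[0]:
    if cv2.contourArea(q)>500:
        W=cast(c,q.reshape(-1,2),.1)[:,:2].astype(np.float32);print(cv2.boundingRect(q),cv2.minAreaRect(W*1000))
```

```text
1.1833 [0.55290082 0.27232848 0.2301271 ] 117.97986228305452 [ 0.06727459  0.56947334 -0.04511513]
[[277.14076358 210.3113236 ]]
```

View pics/w1.png

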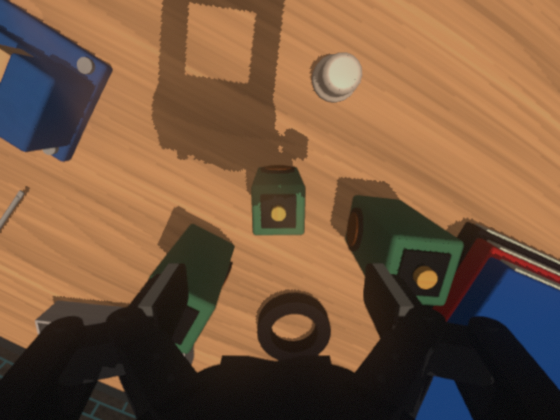

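The wrist view shows our housing's top face at about (253-304, 193-235), with the lens at (279,168) on the side away from the camera, as expected. The neighbouring boxes stand clear of it.

Run:
```python
from h import *
import pickle;c=pickle.load(open('w1.pkl','rb'))
W=cast(c,[(254,194),(304,194),(304,234.5),(253,234.5)],.1)[:,:2];print(W,W.mean(0))
for i in range(4):
    d=W[(i+1)%4]-W[i];print(np.linalg.norm(d),np.degrees(np.arctan2(d[1],d[0])))
m=W.mean(0)
plan([((m[0],m[1],.08),118,100,6)])
```

```text
[[0.54847961 0.24961002]
 [0.52878729 0.28667562]
 [0.56049962 0.30466593]
 [0.58141377 0.26527023]] [0.55479507 0.27655545]
0.041971976345866725 117.98095348298287
0.036459889823934125 29.56611080138613
0.04460294201702696 -62.0373341327978
0.036467807152496985 -154.56887080767376
seg (np.float64(0.5547950725104874), np.float64(0.2765554500885174), 0.08) 118
[100, -0.001, 0.0004, 0.0418, np.float64(0.002)], [100, -0.0011, 0.0005, 0.0417, np.float64(0.002)], [100, -0.001, 0.0004, 0.0418, np.float64(0.003)], [100, -0.0011, 0.0004, 0.0418, np.float64(0.002)], [100, -0.001, 0.0005, 0.0417, np.float64(0.002)], 
[100, -0.0011, 0.0004, 0.0418, np.float64(0.002)], end [0.55480401 0.27654541 0.08000511] 118.00042773168009
```

>>> move_arm([
  [[100,-0.002,0.004,0.0417,0],[100,0,0,0.0417,0],[100,0,0,0.0417,0],[100,0,0,0.0417,0],[100,0,0,0.0417,0]],
])

```text
time: 1.65
tool_pos: [0.5509, 0.2781, 0.105]
tool_rot: [0.0, -0.244, 0.97, 0.0]
contact_force: [0.7, -0.5, -0.2]
gripper_width: 1.0
grasp_force: 0.0
```

>>> move_arm([
  [[100,0,0,0.0417,0],[100,0,0,0,0],[0,0,0,0,0],[0,0,0,0,0],[0,0,0,0,0]],
])

```text
time: 2.07
tool_pos: [0.5534, 0.2776, 0.0836]
tool_rot: [0.002, -0.244, 0.97, 0.0]
contact_force: [-0.5, -0.0, 0.3]
gripper_width: 0.606
grasp_force: 0.0
```

>>> move_arm([
  [[0,0,0,0,0],[0,0,0,0,0],[0,0,0,0,0],[0,0,0,0,0],[0,0,0,0,0]],
])

```text
time: 2.48
tool_pos: [0.5538, 0.2773, 0.0839]
tool_rot: [0.002, -0.243, 0.97, 0.001]
contact_force: [-0.3, -0.3, 7.0]
gripper_width: 0.533
grasp_force: 62.0
```

Run:
```python
from h import *
s=state();p=s['tool_pos']
plan([((p[0],p[1],.185),yaw(rot(s)),0,3),((.5672,-.046,.20),84.2,0,10)])
```

```text
seg (np.float64(0.5537624115526839), np.float64(0.27729442043902786), 0.185) 118.1819338389058
[0, 0.0, 0.0, -0.0562, np.float64(-0.0)], [0, 0.0, 0.0, -0.0562, np.float64(-0.0)], [0, 0.0, 0.0, -0.0562, np.float64(-0.0)], end [0.55376241 0.27729442 0.18501476] 118.1819338389058
seg (0.5672, -0.046, 0.2) 84.2
[0, 0.0235, -0.0486, -0.0025, np.float64(0.566)], [0, 0.0205, -0.0498, -0.0025, np.float64(0.567)], [0, 0.0176, -0.051, -0.0025, np.float64(0.566)], [0, 0.0145, -0.0519, -0.0025, np.float64(0.566)], [0, 0.0114, -0.0527, -0.0025, np.float64(0.567)], 
[0, 0.0083, -0.0533, -0.0025, np.float64(0.566)], [0, 0.005, -0.0537, -0.0025, np.float64(0.567)], [0, 0.0019, -0.0539, -0.0025, np.float64(0.566)], [0, -0.0013, -0.0539, -0.0025, np.float64(0.566)], [0, -0.0045, -0.0538, -0.0025, np.float64(0.567)], 
end [ 0.56722342 -0.04600978  0.20001476] 84.1979338389058
```

>>> move_arm([
  [[0,0,0,-0.0562,0],[0,0,0,-0.0562,0],[0,0,0,-0.0562,0],[0,0.0235,-0.0486,-0.0025,0.566],[0,0.0205,-0.0498,-0.0025,0.567]],
])

```text
time: 2.9
tool_pos: [0.5561, 0.2127, 0.1886]
tool_rot: [0.003, -0.186, 0.983, 0.0]
contact_force: [-0.3, -1.5, -4.6]
gripper_width: 0.532
grasp_force: 63.2
```

>>> move_arm([
  [[0,0.0176,-0.051,-0.0025,0.566],[0,0.0145,-0.0519,-0.0025,0.566],[0,0.0114,-0.0527,-0.0025,0.567],[0,0.0083,-0.0533,-0.0025,0.566],[0,0.005,-0.0537,-0.0025,0.567]],
])

```text
time: 3.32
tool_pos: [0.5607, 0.0488, 0.1919]
tool_rot: [-0.001, -0.037, 0.999, 0.0]
contact_force: [0.4, 0.1, -3.9]
gripper_width: 0.531
grasp_force: 63.2
```

>>> move_arm([
  [[0,0.0019,-0.0539,-0.0025,0.566],[0,-0.0013,-0.0539,-0.0025,0.566],[0,-0.0045,-0.0538,-0.0025,0.567],[0,0,0,0,0],[0,0,0,0,0]],
])

```text
time: 3.73
tool_pos: [0.5652, -0.0482, 0.1965]
tool_rot: [-0.001, 0.052, 0.999, 0.0]
contact_force: [-1.0, 0.9, -4.0]
gripper_width: 0.534
grasp_force: 63.8
```

Run:
```python
from h import *
s=state();c=get_calibration('wrist');f=grab_frame('wrist')[:,:,::-1].copy()
import pickle;pickle.dump(c,open('w2.pkl','wb'))
t=grab_frame('top')[:,:,::-1].copy();sc=grab_frame('scene')[:,:,::-1].copy()
cv2.imwrite('pics/w2.png',f);cv2.imwrite('pics/top2.png',t);cv2.imwrite('pics/scene2.png',sc)
print(s['time'],s['tool_pos'],yaw(rot(s)),s['contact_force'],s['grasp_force'])
z=cv2.resize(sc[140:260,190:330],(490,420),interpolation=cv2.INTER_CUBIC)
cv2.imwrite('pics/v2.png',cv2.resize(np.hstack([f[:,60:],z]),None,fx=.8,fy=.8,interpolation=cv2.INTER_AREA))
```

```text
3.7333 [ 0.56519701 -0.04815269  0.19651146] 84.04494428554737 [-1.02494949  0.91803025 -3.97160471] 63.80039691925049
```

View pics/v2.png

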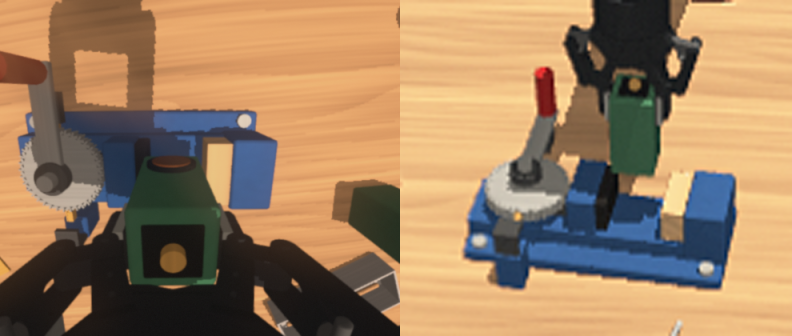

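The lens faces the knob side. I'll take a closer crop of the jaws to place the housing.

Run:
```python
import cv2,numpy as np
f=cv2.imread('pics/w2.png')
cv2.imwrite('pics/w2c.png',cv2.resize(np.clip(f[120:280,150:416]*1.3,0,255).astype('uint8'),None,fx=3,fy=3,interpolation=cv2.INTER_CUBIC))
```

```text
(no output)
```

View pics/w2c.png

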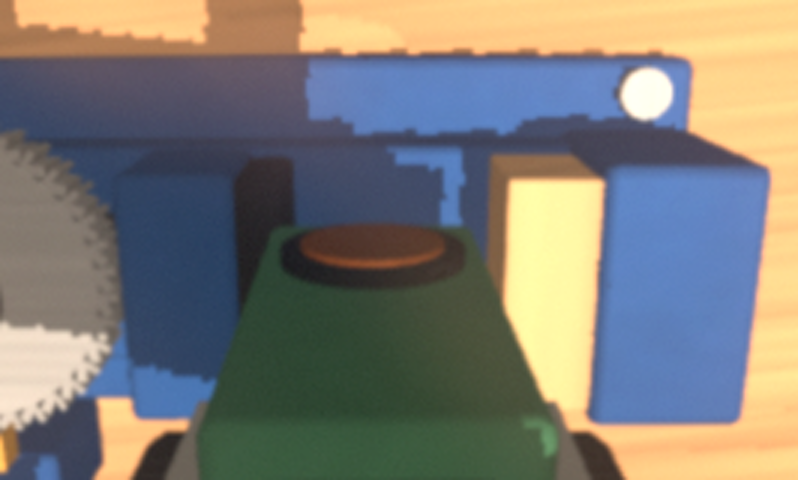

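Run:
```python
from h import *
import pickle;c=pickle.load(open('w2.pkl','rb'));np.set_printoptions(precision=4,suppress=True)
o=lambda L:np.array(L,float)/3+[150,120]
B=cast(c,o([(608,168),(768,168),(742,422),(590,420)]),.085)[:,:2];print('backjaw',B)
d=B[0]-B[3];print('len',np.linalg.norm(d),'ang of -x',np.degrees(np.arctan2(d[1],d[0])),'mid face',(B[0]+B[3])/2)
e=cast(c,o([(60,57),(680,60)]),.012)[:,:2];d=e[1]-e[0];print('base edge',e,'yaw',np.degrees(np.arctan2(-d[0],d[1])))
H=cast(c,o([(270,227),(478,228)]),.1128)[:,:2];d=H[1]-H[0];print('hous',H,H.mean(0),np.linalg.norm(d),'yaw',np.degrees(np.arctan2(-d[0],d[1])))
print('ply',cast(c,o([(510,178),(603,178)]),.085))
print('jaw far edge',cast(c,o([(120,178),(238,178)]),.085))
```

```text
backjaw [[0.5384 0.0133]
 [0.5425 0.0548]
 [0.6143 0.0491]
 [0.6089 0.0063]]
len 0.07090184438623268 ang of -x 174.2900811626227 mid face [0.5736 0.0098]
base edge [[ 0.4984 -0.1459]
 [ 0.5204  0.0556]] yaw -6.2303361384969165
hous [[ 0.5382 -0.0706]
 [ 0.5433 -0.0234]] [ 0.5407 -0.047 ] 0.047438718488435255 yaw -6.237165833106123
ply [[ 0.5384 -0.0118  0.085 ]
 [ 0.5408  0.012   0.085 ]]
jaw far edge [[ 0.528  -0.1112  0.085 ]
 [ 0.5312 -0.081   0.085 ]]
```

>>> move_arm([
  [[0,-0.0052,0.006,0,0],[0,0,0,0.028,0],[0,0,0,0.028,0],[0,0,0,0.028,0],[0,0,0,0.028,0]],
])

```text
time: 4.3
tool_pos: [0.5694, -0.0419, 0.1293]
tool_rot: [0.0, 0.049, 0.999, 0.0]
contact_force: [0.0, -0.5, -4.3]
gripper_width: 0.532
grasp_force: 63.9
```

>>> move_arm([
  [[0,0,0,0.003,0],[0,0,0,0.002,0],[0,0,0,0,0],[0,0,0,0,0]],
])

```text
time: 4.63
tool_pos: [0.5702, -0.0432, 0.1285]
tool_rot: [0.001, 0.05, 0.999, -0.0]
contact_force: [0.1, -0.4, -4.1]
gripper_width: 0.533
grasp_force: 63.8
```

>>> move_arm([
  [[0,0.0025,-0.001,0.0035,0],[0,0,0,0.0015,0],[0,0,0,0.0015,0],[0,0,0,0,0],[0,0,0,0,0]],
])

```text
time: 5.05
tool_pos: [0.568, -0.044, 0.1239]
tool_rot: [0.0, 0.05, 0.999, -0.0]
contact_force: [-0.3, -0.0, 1.0]
gripper_width: 0.532
grasp_force: 63.9
```

>>> move_arm([
  [[80,0,0,0,0],[80,0,0,0,0],[80,0,0,0,0],[80,0,0,0,0],[80,0,0,-0.02,0]],
])

```text
time: 5.47
tool_pos: [0.566, -0.0436, 0.1329]
tool_rot: [-0.002, 0.05, 0.999, 0.0]
contact_force: [-0.7, -0.1, -0.8]
gripper_width: 0.8
grasp_force: 0.0
```

>>> move_arm([
  [[80,0,0,-0.05,0],[80,0,0,-0.05,0],[80,0,0,-0.05,0],[80,0,0,-0.02,0],[80,0,0,0,0]],
])

```text
time: 5.88
tool_pos: [0.5699, -0.0443, 0.2424]
tool_rot: [0.004, 0.05, 0.999, -0.001]
contact_force: [0.5, -0.3, 1.5]
gripper_width: 0.802
grasp_force: 0.0
```

Run:
```python
from h import *
import pickle
s=state();c=get_calibration('wrist');f=grab_frame('wrist')[:,:,::-1].copy()
pickle.dump(c,open('w3.pkl','wb'))
t=grab_frame('top')[:,:,::-1].copy();sc=grab_frame('scene')[:,:,::-1].copy()
for n,i in(('w3',f),('top3',t),('scene3',sc)):cv2.imwrite(f'pics/{n}.png',i)
print(s['time'],s['tool_pos'],yaw(rot(s)),s['contact_force'],s['joint_pos'])
z=cv2.resize(sc[140:260,190:330],(490,420),interpolation=cv2.INTER_CUBIC)
cv2.imwrite('pics/v3.png',cv2.resize(np.hstack([f[:,60:],z]),None,fx=.8,fy=.8,interpolation=cv2.INTER_AREA))
# knob in scene+top by colour, triangulate axis
for n,im,box in(('top',t,(250,320,320,390)),('scene',sc,(155,190,230,255))):
    h=cv2.cvtColor(im,cv2.COLOR_BGR2HSV);m=(((h[...,0]<8)|(h[...,0]>172))&(h[...,1]>150)&(h[...,2]>60)).astype('uint8')
    r=np.zeros_like(m);r[box[0]:box[1],box[2]:box[3]]=1;m*=r
    q=np.argwhere(m);print(n,len(q),q.min(0) if len(q) else '',q.max(0) if len(q) else '',q.mean(0) if len(q) else '')
    if n=='top' and len(q): print(cast(get_calibration('top'),q.mean(0)[::-1],.147))
    if n=='scene' and len(q):
        top=q[q[:,0]==q[:,0].min()+1].mean(0);bot=q[q[:,0]==q[:,0].max()-1].mean(0)
        C=get_calibration('scene');print(cast(C,top[::-1],.147),cast(C,q.mean(0)[::-1],.118),cast(C,bot[::-1],.089))
```

```text
5.8833 [ 0.56988479 -0.0443097   0.24240084] 84.22039006300881 [ 0.49537017 -0.34957096  1.51448126] [-2.07797150e-01 -7.04261285e-02  1.75857730e+00  5.36583122e-05
  1.44451572e+00 -1.67773077e+00]
top 468 [250 320] [306 354] [273.69871795 328.4508547 ]
[[ 0.46950394 -0.11001326  0.147     ]]
scene 105 [164 238] [181 245] [171.96190476 241.54285714]
[[ 0.462293   -0.15821441  0.147     ]] [[ 0.46027269 -0.1587267   0.118     ]] [[ 0.46440357 -0.15862187  0.089     ]]
```

View pics/v3.png

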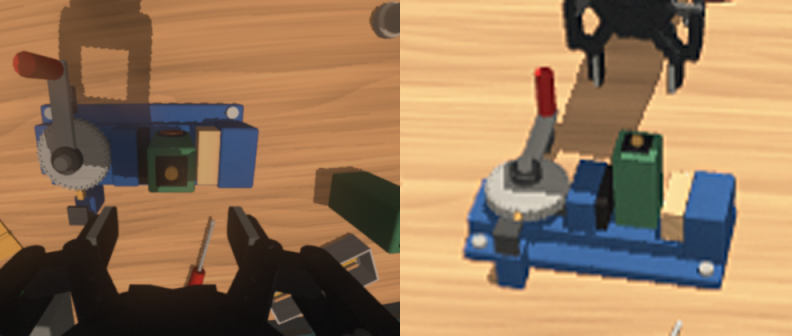

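The housing stands between pad and packing, with its lens towards the knob. In the scene view the knob is at (241.5,172), about (0.458,-0.158). That is 98 mm from the spindle, against 100 mm given, so the match is good.

```bash
cat >> h.py <<'E'
S=np.array([.5555,-.167]); PSI=-5.9
def knob(q,lead=0,z=.138,r=.1):
    """TCP pose for lever angle q, TCP ahead of the knob by lead (m) along the drive tangent"""
    a=np.radians(180+PSI)+.45-q; t=np.array([np.sin(a),-np.cos(a)])
    return np.r_[S+r*np.array([np.cos(a),np.sin(a)])+lead*t,z],np.degrees(a)-90
def qof(p):
    d=np.array(p[:2])-S; return .45+np.radians(180+PSI)-np.arctan2(d[1],d[0])%(2*np.pi)
E
python3 - <<'E'
from h import *
print(qof([.458,-.1585]),knob(0),knob(.45),knob(.9))
h=knob(.435)[1]
plan([((.4575,-.158,.24),h,80,5),((.4575,-.158,.138),h,80,4)])
E
```

```text
0.43398520070026025 (array([ 0.46146115, -0.20101022,  0.138     ]), np.float64(109.88310078088708)) (array([ 0.45602972, -0.15672075,  0.138     ]), np.float64(84.10000000000002)) (array([ 0.47040339, -0.11447793,  0.138     ]), np.float64(58.31689921911297))
seg (0.4575, -0.158, 0.24) 84.95943669269624
[80, 0.0324, -0.0416, -0.0016, np.float64(-0.025)], [80, 0.0325, -0.0415, -0.0016, np.float64(-0.024)], [80, 0.0326, -0.0414, -0.0017, np.float64(-0.025)], [80, 0.0328, -0.0413, -0.0016, np.float64(-0.025)], [80, 0.0328, -0.0412, -0.0016, np.float64(-0.025)], 
end [ 0.45750861 -0.15800105  0.23999578] 84.96121271635835
seg (0.4575, -0.158, 0.138) 84.95943669269624
[80, 0.0, 0.0, 0.0425, np.float64(0.0)], [80, 0.0, 0.0, 0.0425, np.float64(0.0)], [80, 0.0, 0.0, 0.0425, np.float64(0.0)], [80, 0.0, 0.0, 0.0425, np.float64(0.0)], end [ 0.45750861 -0.15800105  0.13799578] 84.96121271635835
```

>>> move_arm([
  [[80,0.0324,-0.0416,-0.0016,-0.025],[80,0.0325,-0.0415,-0.0016,-0.025],[80,0.0326,-0.0414,-0.0016,-0.025],[80,0.0328,-0.0413,-0.0016,-0.025],[80,0.0328,-0.0412,-0.0016,-0.025]],
])

```text
time: 6.45
tool_pos: [0.4561, -0.1583, 0.2386]
tool_rot: [-0.002, 0.044, 0.999, 0.001]
contact_force: [-0.0, -0.7, -0.6]
gripper_width: 0.797
grasp_force: 0.0
```

>>> move_arm([
  [[80,0,0,0,0],[80,0,0,0.0425,0],[80,0,0,0.0425,0],[80,0,0,0.0425,0],[80,0,0,0.0425,0]],
])

```text
time: 6.87
tool_pos: [0.4572, -0.1572, 0.1364]
tool_rot: [-0.002, 0.044, 0.999, 0.001]
contact_force: [0.5, -0.6, 0.1]
gripper_width: 0.801
grasp_force: 0.0
```

>>> move_arm([
  [[45,0,0,0,0],[45,0,0,0,0],[45,0,0,0,0],[45,0,0,0,0],[45,0,0,0,0]],
])

```text
time: 7.28
tool_pos: [0.4595, -0.1586, 0.1418]
tool_rot: [0.001, 0.044, 0.999, -0.001]
contact_force: [-0.9, 0.1, 0.4]
gripper_width: 0.45
grasp_force: 0.0
```

Run:
```python
from h import *
s=state();p=s['tool_pos'];print(p,yaw(rot(s)),s['contact_force'],qof(p),np.linalg.norm(p[:2]-S),s['gripper_width'])
# back to the parked end: TCP trails by 8 mm (lead -8)
segs=[]
for q in(.32,.2,.1,.04): segs.append((*knob(q,-.008),45,2 if q>.1 else 2))
plan(segs)
```

```text
[ 0.45950303 -0.15862795  0.14175374] 84.9751221286059 [-0.93538344  0.07011951  0.42388004] 0.4340170555427867 0.09636134450509622 0.44951553296145436
seg [ 0.4557527  -0.17769931  0.138     ] 91.54845133670074
[45, 0.0017, -0.0161, 0.0031, np.float64(-0.548)], [45, 0.0027, -0.016, 0.0032, np.float64(-0.548)], end [ 0.45573062 -0.17770797  0.13797374] 91.5511221286059
seg [ 0.45775085 -0.18956333  0.138     ] 98.42394487827059
[45, -0.0014, -0.0099, -0.0, np.float64(-0.573)], [45, -0.0008, -0.01, -0.0, np.float64(-0.572)], end [ 0.45773109 -0.18955858  0.13797374] 98.4211221286059
seg [ 0.46049177 -0.19920924  0.138     ] 104.15352282957883
[45, -0.0011, -0.0083, -0.0, np.float64(-0.478)], [45, -0.0007, -0.0083, -0.0, np.float64(-0.477)], end [ 0.46050004 -0.19918966  0.13797374] 104.15112212860589
seg [ 0.46259412 -0.20484836  0.138     ] 107.59126960036377
[45, -0.0005, -0.005, -0.0, np.float64(-0.287)], [45, -0.0004, -0.005, -0.0, np.float64(-0.286)], end [ 0.46257575 -0.20484525  0.13797374] 107.58912212860588
```

>>> move_arm([
  [[45,0,-0.0163,0,-0.548],[45,0.0011,-0.0163,0,-0.548],[45,-0.0014,-0.01,0,-0.573],[45,-0.0008,-0.01,0,-0.573],[45,-0.0011,-0.0083,0,-0.477]],
])

```text
time: 7.7
tool_pos: [0.4607, -0.1949, 0.1414]
tool_rot: [0.001, -0.1, 0.995, -0.0]
contact_force: [-0.0, 1.9, 0.3]
gripper_width: 0.452
grasp_force: 0.6
```

>>> move_arm([
  [[45,-0.0007,-0.0083,0,-0.477],[45,-0.0005,-0.005,0,-0.287],[45,-0.0004,-0.005,0,-0.286],[45,0,0,0,0]],
])

```text
time: 8.03
tool_pos: [0.4642, -0.2055, 0.1413]
tool_rot: [0.001, -0.153, 0.988, -0.001]
contact_force: [0.2, -0.7, 1.9]
gripper_width: 0.447
grasp_force: 0.0
```

```bash
cat >> h.py <<'E'
def rd(n=6):
    P=[];F=[]
    for i in range(n):
        grab_frame('wrist');s=state();P.append(s['tool_pos']);F.append(s['contact_force'])
    P=np.array(P);F=np.array(F);h=np.radians(yaw(rot(s)));t=np.array([np.cos(h),np.sin(h),0]);r=np.array([-np.sin(h),np.cos(h),0])
    print('t',s['time'],'p',P.mean(0),P.std(0),'yaw',np.degrees(h),'Ft',(F@t).mean(),(F@t).std(),'Fr',(F@r).mean(),'Fz',F[:,2].mean(),'q',qof(P.mean(0)),'r',np.linalg.norm(P.mean(0)[:2]-S),s['gripper_width'],s['grasp_force'])
E
python3 - <<'E'
from h import *
np.set_printoptions(precision=4,suppress=True)
rd(6)
E
```

```text
t 8.3333 p [ 0.4638 -0.2051  0.1406] [0.0002 0.0002 0.0003] yaw 107.57338146249307 Ft 0.1057414962270818 0.3963042132768158 Fr 0.3061828287391986 Fz 0.09312571665579646 q -0.04616316647520202 r 0.09932850230072089 0.45157898497988724 0.0
```

Run:
```python
from h import *
st=((.46258,-.20485,.138),107.59)
segs=[(*knob(.05,.007),45,2)]+[(*knob(q,.009),45,1) for q in np.arange(.13,.87,.08)]+[(*knob(.87,.009),45,1)]
plan(segs,st)
```

```text
seg [ 0.45783013 -0.18957425  0.138     ] 107.01831180523297
[45, -0.0001, 0.0133, 0.0, np.float64(0.048)], [45, 0.0, 0.0134, 0.0, np.float64(0.047)], end [ 0.45783445 -0.18954879  0.138     ] 107.02000000000001
seg [ 0.45590784 -0.17974371  0.138     ] 102.43464944418636
[45, -0.0017, 0.0166, 0.0, np.float64(0.764)], end [ 0.45589443 -0.17972645  0.138     ] 102.436
seg [ 0.45520796 -0.17174408  0.138     ] 97.85098708313978
[45, -0.0017, 0.0132, 0.0, np.float64(0.764)], end [ 0.45518493 -0.17177262  0.138     ] 97.852
seg [ 0.4551496 -0.1637141  0.138    ] 93.26732472209318
[45, -0.0018, 0.0133, 0.0, np.float64(0.764)], end [ 0.45516462 -0.1637199   0.138     ] 93.268
seg [ 0.45573314 -0.15570513  0.138     ] 88.6836623610466
[45, -0.0017, 0.0133, 0.0, np.float64(0.764)], end [ 0.45572805 -0.15569473  0.138     ] 88.684
seg [ 0.45695485 -0.14776842  0.138     ] 84.10000000000002
[45, -0.0017, 0.0133, 0.0, np.float64(0.764)], end [ 0.45693106 -0.14774026  0.138     ] 84.1
seg [ 0.45880691 -0.13995472  0.138     ] 79.51633763895342
[45, -0.0018, 0.0132, 0.0, np.float64(0.764)], end [
[... 189 characters left out ...]
5  0.138     ] 74.93199999999999
seg [ 0.46435075 -0.1248952   0.138     ] 70.34901291686026
[45, -0.0017, 0.0133, 0.0, np.float64(0.764)], end [ 0.46433392 -0.12487158  0.138     ] 70.34799999999998
seg [ 0.46800707 -0.1177457   0.138     ] 65.76535055581368
[45, -0.0018, 0.0132, 0.0, np.float64(0.764)], end [ 0.46801456 -0.11777611  0.138     ] 65.76399999999998
seg [ 0.47222304 -0.11091125  0.138     ] 61.18168819476708
[45, -0.0017, 0.0133, 0.0, np.float64(0.764)], end [ 0.47222042 -0.11091816  0.138     ] 61.17999999999998
seg [ 0.47336139 -0.10925704  0.138     ] 60.03577260450544
[45, -0.0003, 0.0033, 0.0, np.float64(0.191)], end [ 0.47333261 -0.10927017  0.138     ] 60.03399999999998
```

>>> move_arm([
  [[45,0,0.0133,0,0.048],[45,0,0.0133,0,0.048],[45,-0.0017,0.0166,0,0.764],[45,-0.0017,0.0133,0,0.764],[45,-0.0017,0.0133,0,0.764]],
])

```text
time: 8.75
tool_pos: [0.4558, -0.1631, 0.14]
tool_rot: [0.0, -0.026, 1.0, -0.001]
contact_force: [1.3, -2.9, -0.9]
gripper_width: 0.449
grasp_force: 1.6
```

>>> move_arm([
  [[45,-0.0017,0.0133,0,0.764],[45,-0.0017,0.0133,0,0.764],[45,0,0,0,0]],
])

```text
time: 9.0
tool_pos: [0.4575, -0.1463, 0.1398]
tool_rot: [0.0, 0.052, 0.999, 0.0]
contact_force: [0.1, -0.3, 0.5]
gripper_width: 0.45
grasp_force: 0.0
```

Run:
```python
from h import *
np.set_printoptions(precision=4,suppress=True)
rd(3)
cv2.imwrite('pics/top4.png',grab_frame('top')[:,:,::-1])
```

```text
t 9.15 p [ 0.4574 -0.1471  0.1398] [0.     0.0003 0.    ] yaw 84.20726168753878 Ft -0.44999575325167135 0.24860660964709122 Fr 0.20182170917315742 Fz 0.1603307930082083 q 0.5468404156221505 r 0.10007752089980711 0.45250067997482435 0.0
```

>>> move_arm([
  [[45,-0.0017,0.0133,0,0.764],[45,-0.0017,0.0133,0,0.764],[45,-0.0017,0.0133,0,0.764]],
])

```text
time: 9.45
tool_pos: [0.4648, -0.1257, 0.1399]
tool_rot: [-0.0, 0.173, 0.985, -0.001]
contact_force: [-0.8, -4.5, -1.5]
gripper_width: 0.45
grasp_force: 2.0
```

>>> move_arm([
  [[45,-0.0017,0.0133,0,0.764],[45,-0.0017,0.0133,0,0.764],[45,0,0,0,0]],
])

```text
time: 9.7
tool_pos: [0.4731, -0.1106, 0.1398]
tool_rot: [-0.0, 0.249, 0.969, 0.0]
contact_force: [-0.5, 0.9, 0.3]
gripper_width: 0.45
grasp_force: 0.0
```

Run:
```python
from h import *
np.set_printoptions(precision=4,suppress=True)
rd(3)
c=get_calibration('scene');im=grab_frame('scene')[:,:,::-1].copy();cv2.imwrite('pics/scene5.png',im)
cv2.imwrite('pics/s5c.png',cv2.resize(im[140:260,190:330],None,fx=5,fy=5,interpolation=cv2.INTER_CUBIC))
```

```text
t 9.85 p [ 0.4728 -0.1109  0.1397] [0.0001 0.0001 0.    ] yaw 61.2766632502722 Ft -0.29516677130172625 0.49152899389151156 Fr -0.13967905777002365 Fz -0.6153636152879668 q 0.9428151247933734 r 0.09993751061578655 0.45088844396686956 0.0
```

View pics/s5c.png

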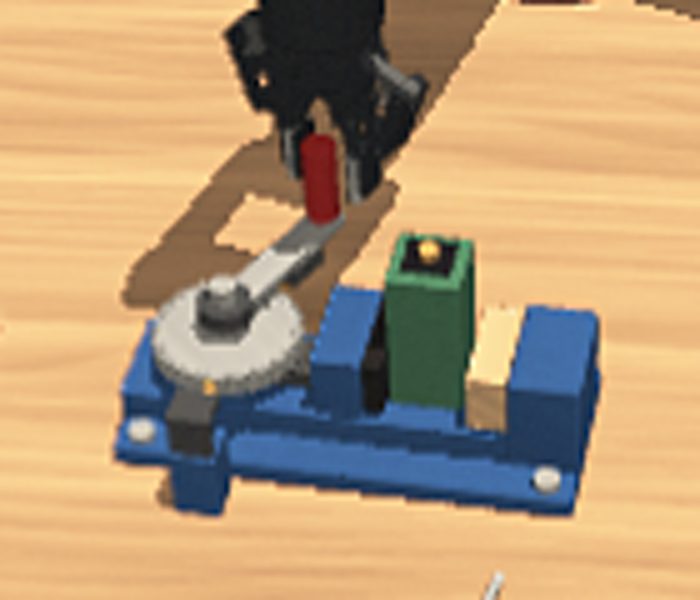

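The jaw has advanced and the housing is almost across the gap, with the knob held at (322,180) in the crop. I'll swing back for stroke two.

Run:
```python
from h import *
p,h=knob(.85,.009)
plan([(*knob(.83,-.008),45,2)]+[(*knob(q,-.008),45,1) for q in (.75,.67,.59)]+[(*knob(.03,-.008),45,7)],(tuple(p),h))
```

```text
seg [ 0.46322293 -0.1276434   0.138     ] 62.32760378502874
[45, -0.0001, -0.0158, 0.0, np.float64(-0.095)], [45, -0.0, -0.0159, 0.0, np.float64(-0.096)], end [ 0.4631907  -0.12764993  0.138     ] 62.32768819476708
seg [ 0.46037289 -0.13514356  0.138     ] 66.91126614607532
[45, -0.0016, -0.0132, 0.0, np.float64(-0.764)], end [ 0.46036274 -0.13510987  0.138     ] 66.91168819476708
seg [ 0.45813133 -0.1428475   0.138     ] 71.49492850712193
[45, -0.0016, -0.0133, 0.0, np.float64(-0.764)], end [ 0.45811649 -0.14282715  0.138     ] 71.49568819476708
seg [ 0.45651261 -0.15070594  0.138     ] 76.0785908681685
[45, -0.0016, -0.0133, 0.0, np.float64(-0.764)], end [ 0.4564942  -0.15069926  0.138     ] 76.07968819476709
seg [ 0.46297725 -0.20577551  0.138     ] 108.1642273954946
[45, -0.0047, -0.0124, 0.0, np.float64(-0.764)], [45, -0.0036, -0.0126, 0.0, np.float64(-0.764)], [45, -0.0026, -0.013, 0.0, np.float64(-0.764)], [45, -0.0016, -0.0131, 0.0, np.float64(-0.764)], [45, -0.0005, -0.0132, 0.0, np.float64(-0.764)], 
[45, 0.0005, -0.0132, 0.0, np.float64(-0.764)], [45, 0.0016, -0.0131, 0.0, np.float64(-0.763)], end [ 0.46295617 -0.20578308  0.138     ] 108.16168819476711
```

>>> move_arm([
  [[45,0,-0.0158,0,-0.095],[45,0,-0.0158,0,-0.095],[45,-0.0016,-0.0133,0,-0.764],[45,-0.0016,-0.0133,0,-0.764],[45,-0.0016,-0.0133,0,-0.764]],
])

```text
time: 10.32
tool_pos: [0.4568, -0.1509, 0.1398]
tool_rot: [0.0, 0.119, 0.993, 0.0]
contact_force: [0.3, 3.1, -0.1]
gripper_width: 0.449
grasp_force: 1.2
```

>>> move_arm([
  [[45,-0.0016,-0.0133,0,-0.764],[45,-0.0016,-0.0133,0,-0.764],[45,-0.0016,-0.0133,0,-0.764],[45,-0.0016,-0.0133,0,-0.764],[45,-0.0016,-0.0133,0,-0.764]],
])

```text
time: 10.73
tool_pos: [0.4581, -0.1906, 0.1397]
tool_rot: [-0.0, -0.081, 0.997, 0.001]
contact_force: [0.1, 3.0, 0.5]
gripper_width: 0.45
grasp_force: 1.6
```

>>> move_arm([
  [[45,-0.0016,-0.0133,0,-0.764],[45,-0.0016,-0.0133,0,-0.764],[45,0,0,0,0]],
])

```text
time: 10.98
tool_pos: [0.4636, -0.2069, 0.1399]
tool_rot: [0.0, -0.158, 0.987, -0.0]
contact_force: [-0.2, -0.1, 0.0]
gripper_width: 0.451
grasp_force: 0.0
```

Run:
```python
from h import *
np.set_printoptions(precision=4,suppress=True)
rd(3)
```

```text
t 11.1333 p [ 0.4633 -0.2061  0.1398] [0.     0.0003 0.    ] yaw 108.05016134763143 Ft 0.1265717363004333 0.40664711827907046 Fr -0.47725498308978254 Fz -0.2544510310481824 q -0.05388222924985042 r 0.10010414146563126 0.45265777934984636 0.0
```

>>> move_arm([
  [[45,0,0.0142,0,0],[45,0,0.0142,0,0.1],[45,-0.0017,0.0133,0,0.764],[45,0,0,0,0]],
])

```text
time: 11.47
tool_pos: [0.4562, -0.1798, 0.1396]
tool_rot: [-0.0, -0.113, 0.994, 0.0]
contact_force: [-0.2, 1.0, 0.5]
gripper_width: 0.448
grasp_force: 0.0
```

>>> move_arm([
  [[45,-0.0008,0.0067,0,0.382],[45,-0.0008,0.0067,0,0.382]],
])

```text
time: 11.63
tool_pos: [0.4559, -0.1733, 0.1398]
tool_rot: [0.0, -0.073, 0.997, -0.001]
contact_force: [0.4, -1.1, -0.0]
gripper_width: 0.45
grasp_force: 0.9
```

>>> move_arm([
  [[45,-0.0008,0.0067,0,0.382],[45,-0.0008,0.0067,0,0.382]],
])

```text
time: 11.8
tool_pos: [0.4558, -0.1651, 0.1398]
tool_rot: [0.0, -0.033, 0.999, -0.0]
contact_force: [-0.1, -2.8, -1.2]
gripper_width: 0.447
grasp_force: 1.3
```

Run:
```python
from h import *
np.set_printoptions(precision=4,suppress=True)
rd(4)
```

```text
t 12.0 p [ 0.4558 -0.1648  0.1398] [0.     0.0002 0.    ] yaw 93.9209023765153 Ft 0.35682568865036157 0.3756575066175135 Fr -0.3025459570219603 Fz 0.3754609717551463 q 0.3686112739708851 r 0.09967515714237135 0.44609198281373097 0.0
```

>>> move_arm([
  [[45,-0.0008,0.0067,0,0.382],[45,-0.0008,0.0067,0,0.382]],
])

```text
time: 12.17
tool_pos: [0.4566, -0.158, 0.1399]
tool_rot: [0.0, 0.007, 1.0, -0.001]
contact_force: [1.6, -3.2, -0.2]
gripper_width: 0.452
grasp_force: 1.5
```

>>> move_arm([
  [[45,-0.0008,0.0067,0,0.382]],
])

```text
time: 12.25
tool_pos: [0.4571, -0.1538, 0.1399]
tool_rot: [-0.0, 0.027, 1.0, -0.001]
contact_force: [-0.8, -1.7, -1.2]
gripper_width: 0.447
grasp_force: 0.7
```

>>> move_arm([
  [[45,-0.0008,0.0067,0,0.382]],
])

```text
time: 12.33
tool_pos: [0.4577, -0.1496, 0.1399]
tool_rot: [-0.0, 0.047, 0.999, -0.0]
contact_force: [0.4, -1.2, 0.1]
gripper_width: 0.451
grasp_force: 0.6
```

Run:
```python
from h import *
np.set_printoptions(precision=4,suppress=True)
rd(4)
```

```text
t 12.5333 p [ 0.4578 -0.1492  0.1398] [0.     0.0002 0.    ] yaw 84.72738877918376 Ft 0.5977606593446001 0.28385294357453794 Fr -0.1403040330650569 Fz 0.09912974094088105 q 0.5273675197805234 r 0.09930106097432596 0.4534682808776874 0.0
```

>>> move_arm([
  [[45,-0.0008,0.0067,0,0.382],[45,-0.0008,0.0067,0,0.382]],
])

```text
time: 12.7
tool_pos: [0.4596, -0.1424, 0.1398]
tool_rot: [-0.0, 0.087, 0.996, -0.001]
contact_force: [-0.1, -2.9, -1.4]
gripper_width: 0.456
grasp_force: 1.6
```

>>> move_arm([
  [[45,-0.0008,0.0067,0,0.382]],
])

```text
time: 12.78
tool_pos: [0.4607, -0.1384, 0.1399]
tool_rot: [-0.0, 0.107, 0.994, -0.001]
contact_force: [-1.1, -1.2, -0.1]
gripper_width: 0.455
grasp_force: 1.0
```

>>> move_arm([
  [[45,-0.0008,0.0067,0,0.382]],
])

```text
time: 12.87
tool_pos: [0.462, -0.1344, 0.1399]
tool_rot: [-0.0, 0.127, 0.992, -0.001]
contact_force: [-1.5, -2.0, -0.2]
gripper_width: 0.446
grasp_force: 1.1
```

Run:
```python
from h import *
np.set_printoptions(precision=4,suppress=True)
rd(4)
```

```text
t 13.0667 p [ 0.4622 -0.1339  0.1398] [0.     0.0001 0.    ] yaw 75.55082182639326 Ft -0.8716820496583882 0.5122809585771484 Fr -0.16966069743662274 Fz 0.5224000361445362 q 0.6881534382817938 r 0.09904575508618702 0.4493380791843614 0.10189443826675415
```

>>> move_arm([
  [[45,-0.0008,0.0067,0,0.382],[45,-0.0008,0.0067,0,0.382]],
])

```text
time: 13.23
tool_pos: [0.465, -0.1275, 0.1398]
tool_rot: [-0.0, 0.167, 0.986, -0.001]
contact_force: [-1.7, -4.9, -0.2]
gripper_width: 0.445
grasp_force: 2.7
```

>>> move_arm([
  [[45,-0.0008,0.0067,0,0.382]],
])

```text
time: 13.32
tool_pos: [0.4666, -0.124, 0.1398]
tool_rot: [-0.0, 0.186, 0.983, -0.002]
contact_force: [-1.9, -5.6, -0.6]
gripper_width: 0.451
grasp_force: 3.3
```

>>> move_arm([
  [[45,-0.0008,0.0067,0,0.382]],
])

```text
time: 13.4
tool_pos: [0.4684, -0.1205, 0.1398]
tool_rot: [-0.0, 0.206, 0.979, -0.002]
contact_force: [-2.1, -5.1, 0.1]
gripper_width: 0.452
grasp_force: 3.0
```

Run:
```python
from h import *
np.set_printoptions(precision=4,suppress=True)
rd(4)
```

```text
t 13.6 p [ 0.4686 -0.1198  0.1398] [0. 0. 0.] yaw 66.37020700019197 Ft -4.7222713370860925 0.18196768818106812 Fr 0.6934991306426845 Fz 0.4566508396168302 q 0.8445616443832034 r 0.09887212201317705 0.4503121521365088 2.3533791303634644
```

>>> move_arm([
  [[45,-0.0008,0.0067,0,0.382]],
])

```text
time: 13.68
tool_pos: [0.4704, -0.1168, 0.1398]
tool_rot: [-0.0, 0.225, 0.974, -0.001]
contact_force: [-3.0, -5.5, 0.7]
gripper_width: 0.45
grasp_force: 3.3
```

>>> move_arm([
  [[45,-0.0008,0.0067,0,0.382],[45,0,0,0,0]],
])

```text
time: 13.85
tool_pos: [0.4727, -0.113, 0.1398]
tool_rot: [-0.001, 0.244, 0.97, -0.001]
contact_force: [-4.4, -5.4, 0.9]
gripper_width: 0.45
grasp_force: 3.2
```

Run:
```python
from h import *
np.set_printoptions(precision=4,suppress=True)
rd(4)
```

```text
t 14.05 p [ 0.4726 -0.1131  0.1398] [0. 0. 0.] yaw 61.769633027307634 Ft -5.558817857272871 0.6693679806757176 Fr 1.3893207246234955 Fz 0.8368143800583523 q 0.9240229089972294 r 0.09885973208603832 0.4508178679960457 2.967573255300522
```

>>> move_arm([
  [[45,-0.0006,0.005,0,0.287],[45,0,0,0,0]],
])

```text
time: 14.22
tool_pos: [0.4742, -0.1109, 0.1397]
tool_rot: [-0.001, 0.259, 0.966, -0.001]
contact_force: [-4.8, -6.5, 1.4]
gripper_width: 0.457
grasp_force: 3.8
```

Run:
```python
from h import *
np.set_printoptions(precision=4,suppress=True)
rd(4)
p,h=knob(.87,.009)
plan([(*knob(.85,-.008),45,2)],(tuple(p),h))
```

```text
t 14.4167 p [ 0.4742 -0.1109  0.1398] [0. 0. 0.] yaw 60.044875349011996 Ft -7.53111924380492 0.5191701854530772 Fr 0.9731454371341405 Fz 1.2312525276740254 q 0.9504410957471303 r 0.09879651595642595 0.44919185006834045 3.7273764610290527
seg [ 0.464  -0.1258  0.138 ] 61.18168819476708
[45, -0.0001, -0.0158, 0.0, np.float64(-0.095)], [45, -0.0, -0.0159, 0.0, np.float64(-0.096)], end [ 0.464  -0.1258  0.138 ] 61.18177260450544
```

>>> move_arm([
  [[45,0,-0.0079,0,0],[45,0,-0.0079,0,-0.095],[45,0,-0.0079,0,-0.095],[45,0,-0.0079,0,0],[45,-0.0016,-0.0133,0,-0.764]],
])

```text
time: 14.83
tool_pos: [0.4626, -0.1334, 0.1398]
tool_rot: [0.0, 0.209, 0.978, 0.001]
contact_force: [0.6, 0.2, -1.4]
gripper_width: 0.445
grasp_force: 0.6
```

>>> move_arm([
  [[45,-0.0016,-0.0133,0,-0.764],[45,-0.0016,-0.0133,0,-0.764],[45,-0.0016,-0.0133,0,-0.764],[45,-0.0016,-0.0133,0,-0.764],[45,-0.0016,-0.0133,0,-0.764]],
])

```text
time: 15.25
tool_pos: [0.4568, -0.1729, 0.1398]
tool_rot: [0.0, 0.01, 1.0, 0.001]
contact_force: [0.5, 3.0, 0.7]
gripper_width: 0.45
grasp_force: 1.5
```

>>> move_arm([
  [[45,-0.0016,-0.0133,0,-0.764],[45,-0.0016,-0.0133,0,-0.764],[45,-0.0016,-0.0133,0,-0.764],[45,-0.0016,-0.0133,0,-0.764],[45,-0.0004,-0.0033,0,-0.191]],
])

```text
time: 15.67
tool_pos: [0.4645, -0.2067, 0.1398]
tool_rot: [0.0, -0.158, 0.987, 0.001]
contact_force: [-1.3, 0.7, 1.3]
gripper_width: 0.449
grasp_force: 0.9
```

Run:
```python
from h import *
np.set_printoptions(precision=4,suppress=True)
rd(3)
```

```text
t 15.8167 p [ 0.4645 -0.2065  0.1398] [0.     0.0002 0.    ] yaw 108.01271093257168 Ft -0.08179400708299056 0.7746036064948697 Fr -0.246215408646726 Fz -0.2176593405323164 q -0.06252145644301654 r 0.09916621773088383 0.4508332169605443 0.0
```

>>> move_arm([
  [[45,0,0.0142,0,0],[45,0,0.0142,0,0.1],[45,-0.0008,0.0067,0,0.382],[45,0,0,0,0]],
])

```text
time: 16.15
tool_pos: [0.458, -0.1849, 0.1397]
tool_rot: [-0.0, -0.132, 0.991, -0.0]
contact_force: [0.6, -0.5, -0.9]
gripper_width: 0.451
grasp_force: 0.4
```

>>> move_arm([
  [[45,-0.0008,0.0067,0,0.382],[45,0,0,0,0]],
])

```text
time: 16.32
tool_pos: [0.4579, -0.1823, 0.1398]
tool_rot: [0.0, -0.113, 0.994, -0.001]
contact_force: [1.1, -5.9, -2.4]
gripper_width: 0.453
grasp_force: 2.6
```

>>> move_arm([
  [[45,-0.0008,0.0067,0,0.382],[45,0,0,0,0]],
])

```text
time: 16.48
tool_pos: [0.4575, -0.1788, 0.1398]
tool_rot: [0.0, -0.093, 0.996, -0.002]
contact_force: [2.1, -5.5, -4.5]
gripper_width: 0.449
grasp_force: 3.3
```

Run:
```python
from h import *
np.set_printoptions(precision=4,suppress=True)
rd(4)
```

```text
t 16.6833 p [ 0.4575 -0.1789  0.1398] [0. 0. 0.] yaw 100.68187870553582 Ft -6.369090750155344 0.17602653358853496 Fr -0.8664943262398359 Fz -2.910346097109826 q 0.22627067567556614 r 0.09868229926647272 0.45218230898404316 3.0295515060424805
```

>>> move_arm([
  [[45,-0.0008,0.0067,0,0.382],[45,0,0,0,0]],
])

```text
time: 16.85
tool_pos: [0.4573, -0.1751, 0.1398]
tool_rot: [0.0, -0.073, 0.997, -0.002]
contact_force: [1.1, -7.9, -4.0]
gripper_width: 0.451
grasp_force: 3.8
```

>>> move_arm([
  [[45,-0.0008,0.0067,0,0.382],[45,0,0,0,0]],
])

```text
time: 17.02
tool_pos: [0.4571, -0.1712, 0.1398]
tool_rot: [0.0, -0.053, 0.999, -0.002]
contact_force: [1.4, -7.4, -2.8]
gripper_width: 0.451
grasp_force: 3.9
```

Run:
```python
from h import *
np.set_printoptions(precision=4,suppress=True)
rd(5)
```

```text
t 17.2667 p [ 0.4571 -0.1712  0.1398] [0. 0. 0.] yaw 96.09352071058674 Ft -7.811053011377773 0.2028470273056515 Fr -0.4033064515133205 Fz -3.2375954335488286 q 0.304007313101061 r 0.09853509399958638 0.45405008410178715 3.777380883693695
```

>>> move_arm([
  [[45,-0.0008,0.0067,0,0.382],[45,0,0,0,0]],
])

```text
time: 17.43
tool_pos: [0.457, -0.1673, 0.1398]
tool_rot: [0.0, -0.033, 0.999, -0.002]
contact_force: [0.6, -8.4, -4.0]
gripper_width: 0.452
grasp_force: 4.1
```

>>> move_arm([
  [[45,-0.0008,0.0067,0,0.382],[45,0,0,0,0]],
])

```text
time: 17.6
tool_pos: [0.4572, -0.1635, 0.1398]
tool_rot: [0.0, -0.013, 1.0, -0.003]
contact_force: [0.4, -9.6, -3.9]
gripper_width: 0.454
grasp_force: 4.7
```

Run:
```python
from h import *
np.set_printoptions(precision=4,suppress=True)
rd(5)
```

```text
t 17.85 p [ 0.4572 -0.1636  0.1398] [0. 0. 0.] yaw 91.51133656537168 Ft -9.625298740744006 0.41863204987900554 Fr -0.42734096145861644 Fz -3.636833417669034 q 0.3818004631453529 r 0.09839380902694937 0.45083184537461063 4.67350110411644
```

>>> move_arm([
  [[45,-0.0008,0.0067,0,0.382],[45,0,0,0,0]],
])

```text
time: 18.02
tool_pos: [0.4575, -0.1598, 0.1398]
tool_rot: [0.0, 0.007, 1.0, -0.003]
contact_force: [-1.0, -11.2, -4.4]
gripper_width: 0.448
grasp_force: 5.5
```

Run:
```python
from h import *
np.set_printoptions(precision=4,suppress=True)
rd(8)
```

```text
t 18.4167 p [ 0.4575 -0.1599  0.1398] [0. 0. 0.] yaw 89.21528538894947 Ft -10.99791288758493 0.3069512178194633 Fr -0.2540240739418047 Fz -3.9956399006346652 q 0.4192216859639024 r 0.09829706193362825 0.4528688720223169 5.271185338497162
```

11.0 N, so I stop driving here and swing back to the parked end.

>>> move_arm([
  [[45,0,-0.0079,0,0],[45,0,-0.0079,0,0],[45,0,-0.0079,0,0],[45,0,-0.0079,0,0],[45,-0.0016,-0.0133,0,-0.764]],
])

```text
time: 18.83
tool_pos: [0.458, -0.1844, 0.1397]
tool_rot: [-0.0, -0.034, 0.999, 0.0]
contact_force: [-0.2, 1.2, -1.1]
gripper_width: 0.45
grasp_force: 0.0
```

>>> move_arm([
  [[45,-0.0016,-0.0133,0,-0.764],[45,-0.0016,-0.0133,0,-0.764],[45,-0.0016,-0.0133,0,-0.764],[45,-0.0004,-0.0033,0,-0.191],[45,0,0,0,0]],
])

```text
time: 19.25
tool_pos: [0.4653, -0.2098, 0.1397]
tool_rot: [-0.0, -0.162, 0.987, 0.0]
contact_force: [0.5, 0.4, 0.9]
gripper_width: 0.45
grasp_force: 0.2
```

>>> move_arm([
  [[45,0,-0.0033,0,0],[45,0,0,0,0]],
])

```text
time: 19.42
tool_pos: [0.4654, -0.21, 0.1396]
tool_rot: [-0.001, -0.162, 0.987, 0.002]
contact_force: [-3.5, 6.8, 3.4]
gripper_width: 0.45
grasp_force: 3.3
```

Run:
```python
from h import *
np.set_printoptions(precision=4,suppress=True)
rd(3)
```

```text
t 19.5667 p [ 0.4654 -0.21    0.1396] [0. 0. 0.] yaw 108.61046174860147 Ft 6.086730261137924 0.6553570622791011 Fr 0.1885596683232189 Fz 2.6929770712687273 q -0.09866918269584835 r 0.09982755540668871 0.4521705673402186 3.0739686638116837
```

The lever is hard against its parked stop: 6 N with no further travel. I'll back off, open and lift away.

>>> move_arm([
  [[45,0,0.0133,0,0],[45,0,0,0,0],[70,0,0,0,0],[70,0,0,0,0],[70,0,0,0,0]],
])

```text
time: 19.98
tool_pos: [0.4636, -0.2044, 0.14]
tool_rot: [0.0, -0.162, 0.987, -0.0]
contact_force: [0.7, -0.2, 0.8]
gripper_width: 0.697
grasp_force: 0.0
```

>>> move_arm([
  [[70,0,0,-0.03,0],[70,0,0,-0.06,0],[70,0,0,-0.06,0],[70,0,0,-0.06,0],[70,0,0,-0.06,0]],
])

```text
time: 20.4
tool_pos: [0.4633, -0.2043, 0.3035]
tool_rot: [-0.0, -0.162, 0.987, -0.0]
contact_force: [0.2, -0.5, -0.7]
gripper_width: 0.699
grasp_force: 0.0
```

>>> move_arm([
  [[70,0.05,0,0,0],[70,0.05,0,0,0],[70,0,0,0,0],[70,0,0,0,0]],
])

```text
time: 20.73
tool_pos: [0.4061, -0.224, 0.3022]
tool_rot: [0.001, -0.161, 0.987, -0.0]
contact_force: [0.9, -0.1, -0.1]
gripper_width: 0.705
grasp_force: 0.0
```

Run:
```python
from h import *
np.set_printoptions(precision=4,suppress=True)
s=state();print(s['time'],s['tool_pos'],s['contact_force'])
t=grab_frame('top')[:,:,::-1].copy();sc=grab_frame('scene')[:,:,::-1].copy()
a=cv2.resize(t[170:310,240:420],(514,400),interpolation=cv2.INTER_CUBIC);b=cv2.resize(sc[140:260,190:275+0],(283,400),interpolation=cv2.INTER_CUBIC)
a=cv2.resize(t[180:310,250:390],(400,400),interpolation=cv2.INTER_CUBIC);b=cv2.resize(sc[140:260,200:320],(400,400),interpolation=cv2.INTER_CUBIC)
cv2.imwrite('pics/fin.png',np.hstack([a,b]))
cv2.imwrite('pics/scf.png',sc)
h=cv2.cvtColor(sc,cv2.COLOR_BGR2HSV);m=(((h[...,0]<8)|(h[...,0]>172))&(h[...,1]>150)&(h[...,2]>60));m[:,:215]=0;m[:,260:]=0;m[:150]=0;m[200:]=0
q=np.argwhere(m);p=cast(get_calibration('scene'),q.mean(0)[::-1],.118)[0];print(len(q),p,qof(p))
```

```text
20.7333 [ 0.4061 -0.224   0.3022] [ 0.8837 -0.1209 -0.1239]
109 [ 0.4652 -0.2024  0.118 ] -0.02696801772899793
```

View pics/fin.png

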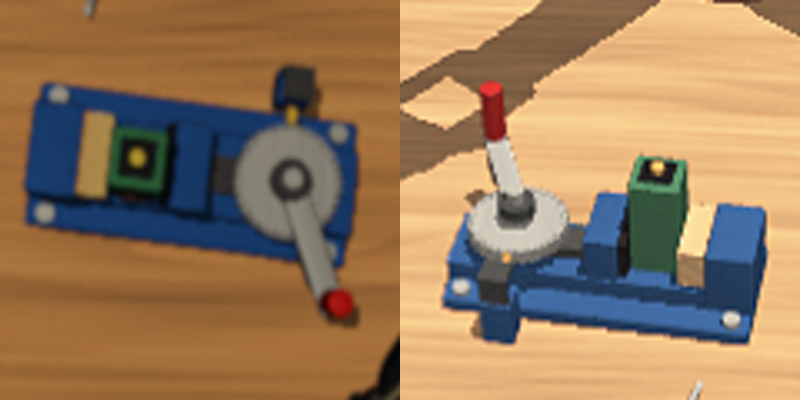

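The housing stands upright, clamped between the pad (170,160) and the packing (97,155). The lever is parked with its knob at (340,304), and the gripper is clear.

```bash
python3 -c "
from plant import job
print(job.job_done())"
```

```text
the job is handed in; nothing more can be done
None
```

The job is handed in at about 21 s of the 72 s allowed: the housing is clamped upright on the vise bed with its lens towards the knob, driving stopped at 11.0 N, the lever is back on its parked stop, and the gripper is clear.

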